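# Refit the stirrer of the sample cooler

## Task

The bench cooler for roasted samples has been cleaned; put its stirrer back on the drive shaft. Lower the stirrer squarely over the upright shaft and, under light pressure, turn it until its slotted foot drops over the shaft's cross bar and it sits fully home; then lower the knurled cap over the shaft end so that it sits flat on the stirrer's hub. Work gently, never pushing either part with more than about 40 N, and leave the other things on the bench where they are.

Things in the scene. Friction and masses are not known exactly. Their poses are not given: they have to be found in the camera images.
- cooler: bench cooler, fixed: round grey fan base with a round steel pan on it, 210 mm across, rim 86 mm and perforated floor 46 mm above the worktop; an upright steel drive shaft in the middle. Origin on the shaft's axis at worktop height, z up; -x points to the discharge gate (dark plate, knob, lip; reaches 130 mm from the axis).
- shaft_tip (a point): top of the drive shaft, on its axis, 96 mm above shaft_foot (148 mm above the worktop). The shaft is 14 mm in diameter; its last 8 mm taper to 6 mm. When the stirrer is home, 16 mm of shaft stand out above its hub.
- shaft_foot (a point): centre of the shoulder (42 mm across) on which the hub rests when home. A square cross bar, 6 mm thick, 30 long, goes level through the shaft; its top is 8 mm above the shoulder. Its direction is not reported and differs each time (within 45 degrees of the cooler's x): feel or look for it. The motor holds the shaft: light turning of the stirrer on the bar does not turn it (0.6 N m).
- stirrer: stirrer, about 0.26 kg, standing upright on the worktop at the start: an upright aluminium tube (hub, 32 mm outside, 80 high) with three steel arms low on it (all below 27 mm; blades reach up to 87 mm from the axis). Above 35 mm the hub is plain: grasp it there. Origin: centre of the hub's underside; z up along the bore, x along the longest arm.
- hub_top (a point): centre of the hub's upper end, 80 mm above its underside. Through bore 15.6 mm. Two slots, 7.6 mm wide, 10 deep, cross the underside along the stirrer's x and y, so it fits over the bar every 90 degrees, to about 3 degrees; otherwise it rides on the bar 8 mm too high. Turned under a light push it drops those 8 mm when a slot meets the bar.
- cap: plain aluminium cap with a knurled side, about 50 g, 33 mm across, 30 high, standing mouth down on the worktop at the start. Blind bore from below, 16 mm wide, 20 deep. Origin: centre of its underside (the mouth); z up. Fully on, its underside rests on the hub's top.
- timer: small kitchen timer lying on its back, 66x58x19 mm (bystander; origin under its centre)
- brush: round bristle brush with a wooden handle, lying, 156x22x22 mm (bystander; origin under its centre)
- tin_dark: dark screw-lid sample tin, 65 mm across, 68 high (bystander; origin under its centre)
- tin_silver: pale metal screw-lid sample tin, 65 mm across, 52 high (bystander; origin under its centre)
- scoop: steel bean scoop with a wooden handle, 182x54x38 mm (bystander; origin under its centre)
- cup: white espresso cup, 60x84x49 mm (bystander; origin under its centre)
- meter: grey hand-held moisture meter, 136x56x29 mm (bystander; origin under its centre)

How it is judged:
At the end, for the whole second after the job is handed in: The stirrer is home on the shaft's shoulder (within 2.5 mm in height, 3 mm sideways, 0.06 rad of upright), slot over the bar; the cap is over the shaft end, its underside on the hub (within 2.5 mm in height, 4 mm sideways, 0.1 rad of upright); both are at rest (horizontal distance between stirrer and shaft_foot below 0.003 m and z of stirrer in the frame of shaft_foot below 0.0025 m and angle between stirrer's own z axis and vertical below 0.06 rad and linear speed of each of stirrer, cap below 0.02 m/s and horizontal distance between cap and shaft_tip below 0.004 m and z of cap in the frame of hub_top between -0.0025 and 0.0025 m and angle between cap's own z axis and vertical below 0.1 rad); the robot touches nothing.
It fails at once if the stirrer is forced: it presses on the cooler or its shaft with more than 45 N (contact force between stirrer and cooler above 45 N).
It fails at once if the cap is forced: it presses on the stirrer or the shaft with more than 45 N (contact force between cap and stirrer above 45 N or contact force between cap and cooler above 45 N).
It fails at once if a bystander is moved by more than 30 mm (distance of any of timer, brush, tin_dark, tin_silver, scoop, cup, meter from where it was at the start of the episode above 0.03 m).
It also fails if it takes over 72 s, if anything falls off the work surface, if the arm or the gripper's body presses on something with over 40 N, if the wrist force passes 120 N, or if a joint passes its speed limit or range.

## Robot

A 6-joint arm with a two-finger parallel gripper is mounted at the origin on a cart in front of the work surface, level with it; the furniture and walls round the work are solid. World frame = base frame: x ahead of the robot, y to its left, z up, the work surface at z = 0. Lengths are in m, angles in rad, forces in N, time in s.
With the tool pointing down it reaches from about 0.275 to 0.725 m from the base axis. Payload 5.6 kg.
Tool frame: the origin (TCP) lies midway between the tips of the shut fingers; the grasp point (between the pads) lies manip.grip_point_offset behind it (manip.grip_point_offset is the distance from the TCP to the grasp point, in m); y points along the fingers, x is the direction in which the jaws open and shut, and the axes are right-handed (so a half turn about y gives the same grasp; the last joint's range is limited). The gripper opens to 85 mm and grips with 20 to 120 N. Pads are 22 mm wide; open, the fingers measure 114 mm over their backs; the gripper's body (76 mm by 85 mm) begins 54 mm behind the grasp point. The pads swing forward as they close: fully open they stand 13 mm farther back than shut.
Start: joints at [1.548, 0.255, 0.108, 0, -1.424, -0.285], TCP at [0.167, 0.524, 0.194] pointing down, gripper open.
Joint ranges: [-2.95, 2.95], [-1.21, 1.97], [-1.09, 1.5], [-2.87, 1.71], [-2.94, -0.07], [-3.05, 3.05]. Speed limits (rad/s): [2.57, 2.57, 3.14, 3.14, 3.14, 3.14].

## Interface

Orientations are given as [roll, pitch, yaw] about the fixed x, y, z axes, in that order (R = Rz(yaw) Ry(pitch) Rx(roll)).
In Python, from workcell import manip gives the robot as it stands.
- The arm moves only by the tool jog_arm, never from a script. Its argument "motion" is a list of rows, each a list of 5 numbers: the opening, from -1 (shut) to 1 (fully open), then the shift along the tool's x, y, z in cm, then the turn about the tool's y in degrees. In form: [[grip, dx, dy, dz, twist], ...]. A call has 1 to 8 rows; each row is the pose to reach, as a shift and turn from the pose commanded when the call began, along the tool's axes at that moment; what a row does not reach only later rows make up. A row lasts 1/10 s, in which the tool goes at most 50 mm and 8.59 degrees, less where a joint would pass 70% of its speed; a pose out of reach is approached as far as the arm can. A call with a gripper value outside its range is refused whole. The fingers move at their own pace and stop on an object; "squeeze" is the grip in N (left out, the last holds). Time passes only in rows, so rows that repeat a pose let the fingers close. It gives the time, the measured TCP pose, the force and the opening at its end, in the units of the state.
- manip.get_obs(): the state, without advancing time (a new reading comes with each control period).
- manip.camera(name): name is "scene" or "top" or "wrist"; returns the picture (400x640x3 uint8, red, green, blue); there is no depth.
- manip.get_calibration(name): a dict with "K" (3x3 intrinsics, pixels), "k1" (the pictures are not rectified: a ray, as slopes to the right and down, at radius r is drawn at 1 + k1 r^2 times it, then the intrinsics apply), "rvec" (rotation vector, rad) and "tvec" (3), from world to camera coordinates, as OpenCV has them. Camera axes: x right, y down, z forward; pixel columns grow to the right and rows downward; lengths in m; the calibration is good to about 2 mm. A picture is of the moment at which its call begins: read the wrist's pose just before it. get_calibration takes no time and is no camera call; for the wrist camera it gives the pose at the moment of the call.
- manip.job_done(): hands the job in, once; it reports no verdict.
The state is a dict: "clock": time; "joint_pos": joint angles; "joint_vel": joint speeds; "joint_efforts": joint torques, N m; "eef_pos": TCP position; "tcp_rot": TCP orientation; "ft_force": force on the tool from outside, world axes, zero at the start; "moment": the same for the moment, N m; "finger_gap": opening from 0.0 (shut) to 1.0 (fully open).
Only numpy, scipy, OpenCV 4.12 (cv2) and the standard library are available. Lean on these libraries where they do the work, as an engineer would, in place of code of your own. Each camera call takes 0.05 s, during which the arm holds its last target.

## Working session

There is one attempt and no reset: what is moved stays moved. The work goes in short steps, Python scripts to look and compute and a tool call to move; the robot and the scene stay as the last step left them, time stands still between calls to the robot, and variables do not carry over. Pictures are saved under pics/ and viewed, and the job is handed in when it is done.

Besides the shell and the picture viewer there is one more tool, called after "Emit:" by a JSON object that holds its "method" and its "body". jog_arm: Moves the arm, as the interface text tells. Its arguments: {"type":"object","properties":{"motion":{"type":"array"},"squeeze":{"type":"number"}},"required":["motion"]}

```bash
mkdir -p pics; ls; cat > h.py <<'E'
import numpy as np, cv2
from workcell import manip
def cal(n):
    c=manip.get_calibration(n); K=np.array(c['K'],float); R=cv2.Rodrigues(np.array(c['rvec'],float))[0]; t=np.array(c['tvec'],float).ravel()
    return K,float(c['k1']),R,t
def ray(C,u,v):
    K,k1,R,t=C
    p=cv2.undistortPoints(np.array([[[u,v]]],float),K,np.array([k1,0,0,0.]))[0,0]
    d=R.T@np.array([p[0],p[1],1]); return -R.T@t,d
def plane(C,u,v,z):
    o,d=ray(C,u,v); return o+d*(z-o[2])/d[2]
def proj(C,P):
    K,k1,R,t=C
    return cv2.projectPoints(np.array(P,float).reshape(-1,1,3),cv2.Rodrigues(R)[0],t,K,np.array([k1,0,0,0.]))[0][:,0]
def tri(C1,p1,C2,p2):
    o1,d1=ray(C1,*p1);o2,d2=ray(C2,*p2)
    A=np.stack([d1,-d2],1);s=np.linalg.lstsq(A,o2-o1,rcond=None)[0]
    a=o1+s[0]*d1;b=o2+s[1]*d2
    return (a+b)/2,np.linalg.norm(a-b)
def snap(n,f):
    im=np.array(manip.camera(n)); cv2.imwrite('pics/'+f,im[:,:,::-1]); return im
E
python3 - <<'E'
from h import *
np.set_printoptions(precision=4,suppress=True)
print(manip.get_obs(),manip.grip_point_offset)
for n in ['scene','top','wrist']:
    snap(n,n+'0.png'); C=cal(n); print(n,C[0].tolist(),C[1],-C[2].T@C[3], C[2])
E
```

```text
pics
{'clock': 0.0, 'joint_pos': array([ 1.5476,  0.2558,  0.107 , -0.0005, -1.4239, -0.2846]), 'joint_vel': array([-0.0009, -0.0009,  0.0008,  0.0003,  0.0008,  0.0013]), 'joint_efforts': array([  0.0007, -38.6626,  23.794 ,   5.3649,  -0.0062,  -0.    ]), 'eef_pos': array([0.1664, 0.5236, 0.1935]), 'tcp_rot': array([-1.5707, -0.002 , -1.8787]), 'ft_force': array([-0.3208, -0.2868,  0.2985]), 'moment': array([-0.01  , -0.0078, -0.032 ]), 'finger_gap': 1.0001695382133948} 0.0187
scene [[442.43752555959077, 0.0, 318.61972841930384], [0.0, 442.43752555959077, 197.5410855199399], [0.0, 0.0, 1.0]] -0.030658619042729856 [-0.2303 -0.688   0.9502] [[ 0.6163 -0.7875 -0.0059]
 [-0.5095 -0.393  -0.7655]
 [ 0.6005  0.4748 -0.6434]]
top [[441.9000788896469, 0.0, 315.69439970485274], [0.0, 441.9000788896469, 194.14185446853398], [0.0, 0.0, 1.0]] -0.1091146132013679 [ 0.2228 -0.0946  1.5672] [[ 0.0192 -0.9998 -0.0025]
 [-0.9792 -0.0183 -0.202 ]
 [ 0.2019  0.0064 -0.9794]]
wrist [[350.77973543500644, 0.0, 321.6521342294141], [0.0, 350.77973543500644, 203.1657135468701], [0.0, 0.0, 1.0]] -0.055573937755039125 [0.2428 0.4987 0.3723] [[-0.3041 -0.9527  0.0012]
 [-0.9047  0.2892  0.3128]
 [-0.2983  0.094  -0.9498]]
```

View pics/scene0.png

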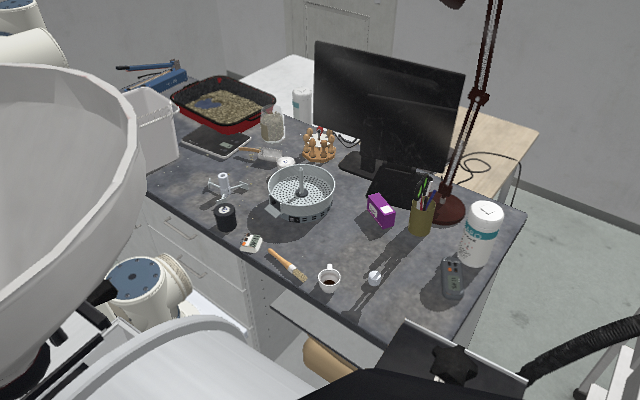

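View pics/top0.png

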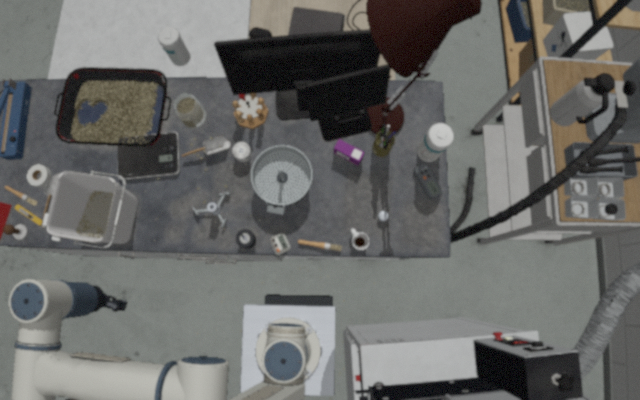

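View pics/wrist0.png

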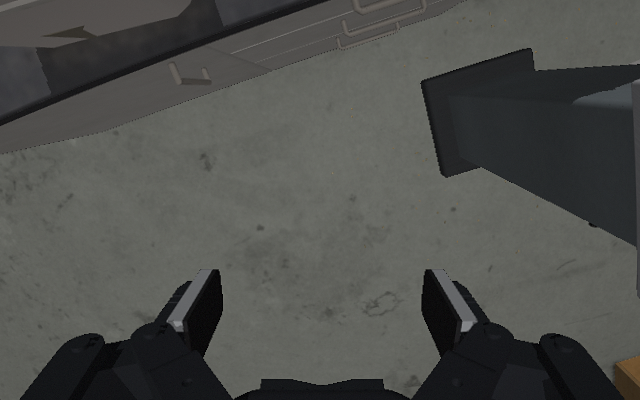

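```bash
python3 - <<'E'
import cv2,numpy as np
a=cv2.imread('pics/top0.png');b=cv2.imread('pics/scene0.png')
A=cv2.resize(a[140:260,180:400],None,fx=3.6,fy=3.6,interpolation=cv2.INTER_CUBIC);cv2.imwrite('pics/topz.png',A)
B=cv2.resize(b[160:300,190:400],None,fx=3.8,fy=3.8,interpolation=cv2.INTER_CUBIC);cv2.imwrite('pics/scenez.png',B)
from h import *
T=cal('top');S=cal('scene')
for n,p,z in [('cooler floor',(282,177),.148),('stir',(211,207),.03),('cap',(383,216),.03),('hubtop?',(220,195),.08)]: print(n,plane(T,*p,z))
for n,p,z in [('cap',(374,274),.03),('tip',(301,172),.148),('hub',(223,176),.08)]: print(n,plane(S,*p,z))
E
```

```text
cooler floor [0.57120574 0.02724541 0.148     ]
stir [0.48609647 0.2866608  0.03      ]
cap [ 0.46549832 -0.32325687  0.03      ]
hubtop? [0.52020276 0.24558367 0.08      ]
cap [ 0.46823047 -0.32299033  0.03      ]
tip [0.58041768 0.02024645 0.148     ]
hub [0.47748694 0.26793098 0.08      ]
```

View pics/topz.png

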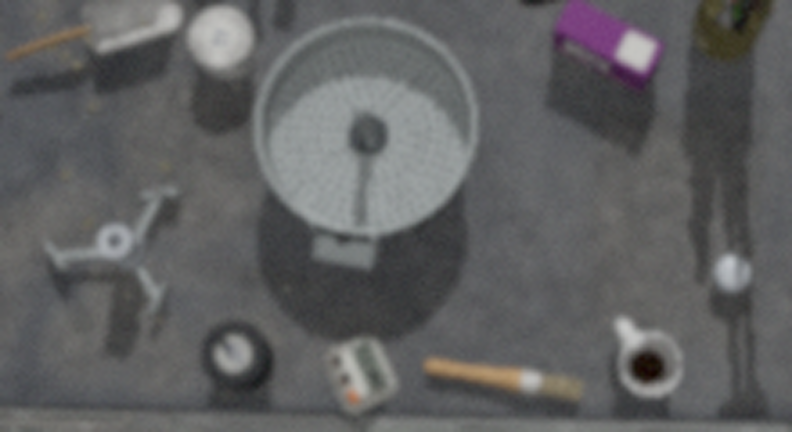

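View pics/scenez.png

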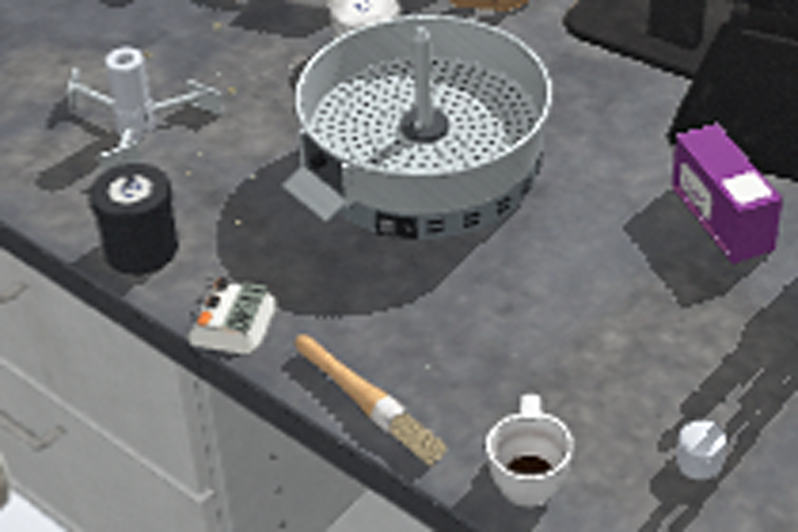

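```bash
python3 - <<'E'
from h import *
T=cal('top');S=cal('scene')
f=lambda x,y,s,ou,ov:((x+.5)/s-.5+ou,(y+.5)/s-.5+ov)
t=lambda x,y:f(x,y,3.6,180,140)
s=lambda x,y:f(x,y,3.8,190,160)
print('hub',plane(T,*t(114,240),.08),plane(S,*s(125,57),.08),tri(T,t(114,240),S,s(125,57)))
print('cap',plane(T,*t(732,270),.03),plane(S,*s(703,437),.03),tri(T,t(732,270),S,s(703,437)))
print('tip',plane(T,*t(367,128),.148),plane(S,*s(422,32),.148),tri(T,t(367,128),S,s(422,32)))
# rim circle from top: 254..479 cols,15..238 rows
print('rim c',plane(T,*t(366.5,126),.086), [plane(T,*t(x,y),.086) for x,y in((254,125),(479,125),(366,15),(366,238))])
print('shoulder scene',plane(S,*s(422,127),.052))
E
```

```text
hub [0.47997542 0.27335599 0.08      ] [0.481603   0.27468992 0.08      ] (array([0.47984517, 0.27273344, 0.08190681]), np.float64(0.0005002284786882218))
cap [ 0.47035234 -0.32320722  0.03      ] [ 0.46741709 -0.32551137  0.03      ] (array([ 0.4709997 , -0.3237898 ,  0.02541691]), np.float64(0.0002627132452786697))
tip [0.57733528 0.02884445 0.148     ] [0.59534163 0.03393853 0.148     ] (array([0.57746505, 0.0244854 , 0.16153281]), np.float64(0.009405579135323692))
rim c [0.59479549 0.0347866  0.086     ] [array([0.59389572, 0.14331566, 0.086     ]), array([ 0.59774474, -0.07323508,  0.086     ]), array([0.7064321 , 0.03931595, 0.086     ]), array([0.48560176, 0.03143531, 0.086     ])]
shoulder scene [0.59050425 0.03389799 0.052     ]
```

Emit:
{"method": "jog_arm", "body": {"motion": [[1,0,-2,0,0]]}}

```text
clock: 0.25
eef_pos: [0.1659, 0.5223, 0.2115]
tcp_rot: [-1.57, -0.007, -1.879]
ft_force: [-0.2, 0.0, 0.6]
finger_gap: 1.002
```

Emit:
{"method": "jog_arm", "body": {"motion": [[1,16,0,25,0],[1,16,0,25,0],[1,16,0,25,0],[1,16,0,25,0],[1,16,0,25,0],[1,16,0,25,0],[1,16,0,25,0],[1,16,0,25,0]]}}

```text
clock: 1.05
eef_pos: [0.3568, 0.295, 0.2142]
tcp_rot: [-1.571, -0.0, -1.881]
ft_force: [-0.8, 0.0, -0.6]
finger_gap: 1.001
```

Emit:
{"method": "jog_arm", "body": {"motion": [[1,16.4,0,25.6,0],[1,16.4,0,25.6,0],[1,16.4,0,25.6,0],[1,16.4,0,25.6,0],[1,16.4,0,25.6,0],[1,16.4,0,25.6,0],[1,16.4,0,25.6,0],[1,16.4,0,25.6,0]]}}

```text
clock: 1.85
eef_pos: [0.5509, 0.0622, 0.2133]
tcp_rot: [-1.572, -0.001, -1.88]
ft_force: [-0.0, 0.8, -0.5]
finger_gap: 1.002
```

```bash
python3 - <<'E'
from h import *
np.set_printoptions(precision=4,suppress=True)
o=manip.get_obs();print(o['clock'],o['eef_pos'],o['tcp_rot'],o['joint_pos'])
C=cal('wrist');im=snap('wrist','w1.png');np.savez('w1.npz',K=C[0],k=C[1],R=C[2],t=C[3])
p=proj(C,[[.595,.0345,.148],[.595,.0345,.052]]);print(p)
E
```

```text
1.85 [0.5509 0.0622 0.2133] [-1.5723 -0.0008 -1.8797] [ 0.3944  0.2609  0.1638 -0.0004 -1.4753  0.8676]
[[339.2117 133.5587]
 [334.3245 120.925 ]]
```

View pics/w1.png

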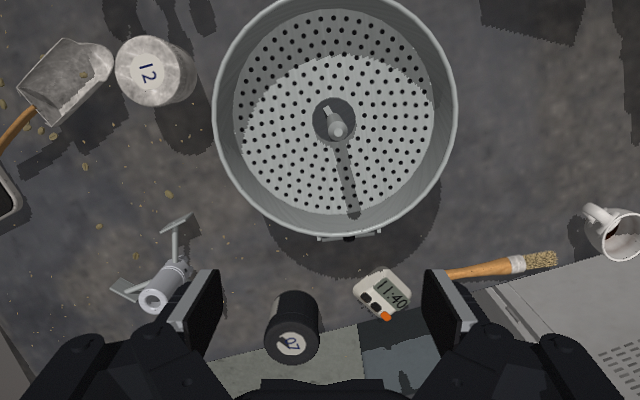

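```bash
python3 - <<'E'
import cv2
a=cv2.imread('pics/w1.png')
cv2.imwrite('pics/w1a.png',cv2.resize(a[85:160,290:390],None,fx=8,fy=8,interpolation=cv2.INTER_CUBIC))
cv2.imwrite('pics/w1b.png',cv2.resize(a[205:325,100:210],None,fx=5,fy=5,interpolation=cv2.INTER_CUBIC))
E
```

```text
(no output)
```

View pics/w1a.png

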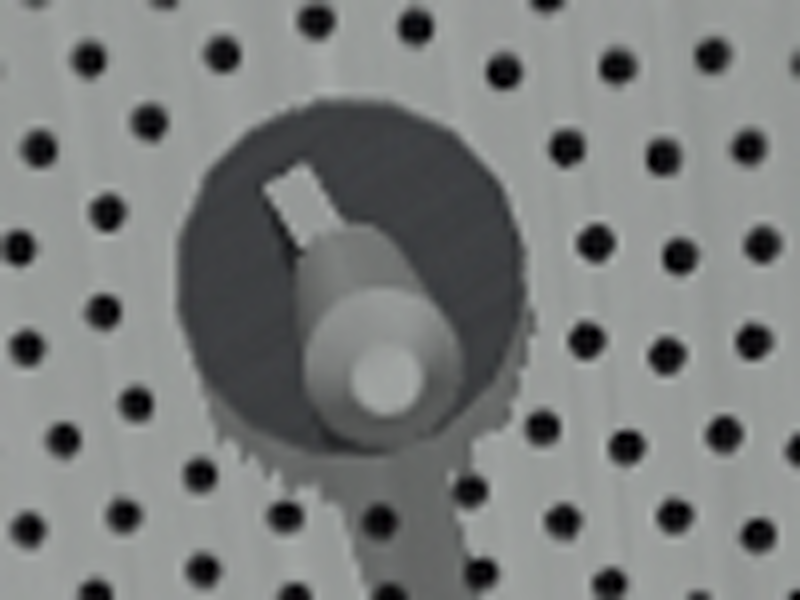

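View pics/w1b.png

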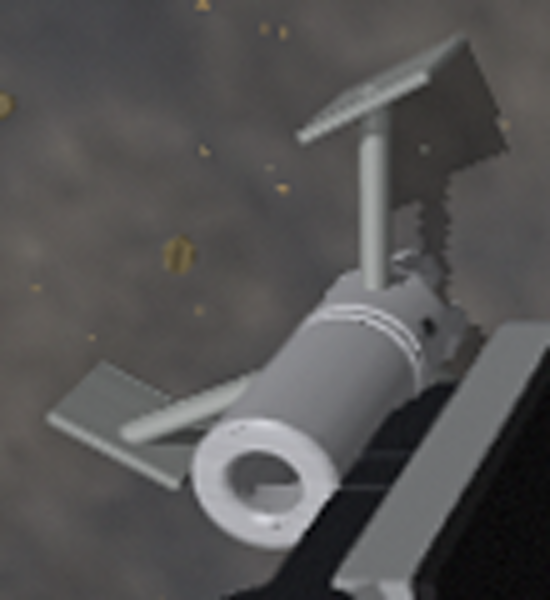

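```bash
cat >> h.py <<'E'
def load(f):
    d=np.load(f); return d['K'],float(d['k']),d['R'],d['t']
E
python3 - <<'E'
from h import *
np.set_printoptions(precision=4,suppress=True)
C=load('w1.npz')
z=lambda x,y,s=8,a=290,b=85:((x+.5)/s-.5+a,(y+.5)/s-.5+b)
print('tip',plane(C,*z(388,378),.148))
th=plane(C,*z(351,275),.052);print('shoulder',th, [plane(C,*z(*p),.052) for p in((178,270),(524,270),(350,98))])
for a,b in(((303,160),(345,222)),((262,187),(302,250))):
    p=plane(C,*z(*a),.060);q=plane(C,*z(*b),.060);d=p-q;print('bar',p,q,np.degrees(np.arctan2(d[1],d[0])))
m=(plane(C,*z(262,187),.06)+plane(C,*z(303,160),.06))/2
print('end mid',m, plane(C,*z(262,187),.06)-plane(C,*z(303,160),.06))
d=m-plane(C,*z(388,378),.148);print('dir from axis',np.hypot(*d[:2]),np.degrees(np.arctan2(d[1],d[0])))
k=lambda x,y:z(x,y,5,100,205)
print('hub',plane(C,*k(264,482),.08))
E
```

```text
tip [0.5964 0.0349 0.148 ]
shoulder [0.597  0.0348 0.052 ] [array([0.6038, 0.0541, 0.052 ]), array([0.5914, 0.015 , 0.052 ]), array([0.6164, 0.0289, 0.052 ])]
bar [0.6118 0.0362 0.06  ] [0.6037 0.0337 0.06  ] 17.32115710140605
bar [0.6103 0.0416 0.06  ] [0.6022 0.0394 0.06  ] 15.368977990325144
end mid [0.611  0.0389 0.06  ] [-0.0014  0.0054  0.    ]
dir from axis 0.015200120927349523 15.250290252071233
hub [0.4802 0.2708 0.08  ]
```

Emit:
{"method": "jog_arm", "body": {"motion": [[1,-19,0,-18,0],[1,-19,0,-18,0],[1,-19,0,-18,0],[1,-19,0,-18,0],[1,-19,0,-18,0],[1,-19,0,-18,0],[1,-19,0,-18,0]]}}

```text
clock: 2.6
eef_pos: [0.4343, 0.3006, 0.2145]
tcp_rot: [-1.571, 0.001, -1.872]
ft_force: [0.8, -0.6, -0.9]
finger_gap: 0.999
```

```bash
python3 - <<'E'
from h import *
np.set_printoptions(precision=4,suppress=True)
o=manip.get_obs();print(o['clock'],o['eef_pos'],o['tcp_rot'],o['joint_pos'])
C=cal('wrist');im=snap('wrist','w2.png');np.savez('w2.npz',K=C[0],k=C[1],R=C[2],t=C[3])
p=proj(C,[[.480,.272,.08]])[0];print(p)
u,v=p.astype(int)
cv2.imwrite('pics/w2a.png',cv2.resize(im[max(0,v-90):v+100,u-110:u+110,::-1],None,fx=3,fy=3,interpolation=cv2.INTER_CUBIC));print(u-110,max(0,v-90))
E
```

```text
2.6 [0.4343 0.3006 0.2145] [-1.5711  0.0005 -1.8725] [ 0.9017  0.2063  0.0956 -0.0004 -1.4598  0.3675]
[336.3549 121.9403]
226 31
```

View pics/w2a.png

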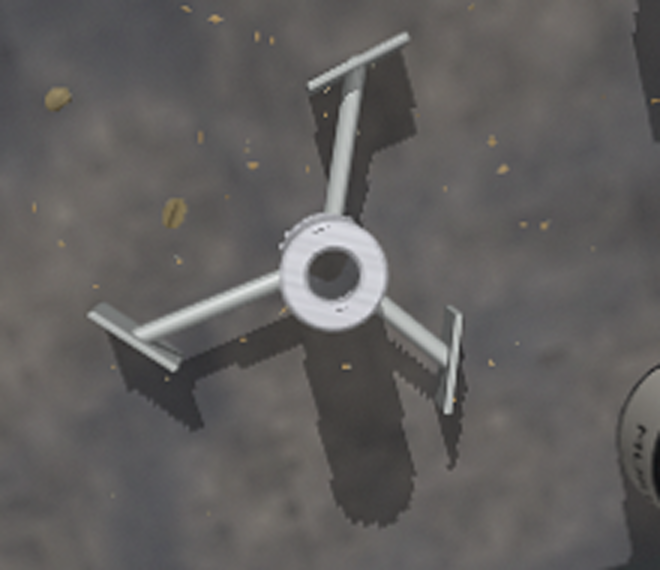

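```bash
python3 - <<'E'
from h import *
np.set_printoptions(precision=4,suppress=True)
C=load('w2.npz')
z=lambda x,y,s=3,a=226,b=31:((x+.5)/s-.5+a,(y+.5)/s-.5+b)
h=plane(C,*z(333,272),.08);print('hub',h)
for zz in(.02,):
  for n,a,b in(('A',(335,215),(357,68)),('B',(280,283),(138,335)),('C',(385,307),(450,362))):
    p=plane(C,*z(*a),zz);q=plane(C,*z(*b),zz);d=q-p;e=q-h
    print(n,np.degrees(np.arctan2(d[1],d[0])),np.hypot(*e[:2]),np.degrees(np.arctan2(e[1],e[0])))
E
```

```text
hub [0.4804 0.2716 0.08  ]
A -25.410503208900952 0.06187911311643239 -26.291337833854353
B 92.39251312977852 0.07162905427452208 94.93980171531447
C -146.5827915946915 0.05782309862544122 -146.82602775130192
```

Emit:
{"method": "jog_arm", "body": {"motion": [[1,1.4,0,5.26,0],[1,1.4,0,5.26,0],[1,1.4,5,5.26,0],[1,1.4,10,5.26,0],[1,1.4,13,5.26,0],[1,1.4,13,5.26,0],[1,1.4,13,5.26,0]]}}

```text
clock: 3.35
eef_pos: [0.4834, 0.268, 0.0857]
tcp_rot: [-1.569, 0.0, -1.879]
ft_force: [0.1, 0.1, 1.0]
finger_gap: 1.003
```

```bash
python3 - <<'E'
from h import *
np.set_printoptions(precision=4,suppress=True)
o=manip.get_obs();print(o['clock'],o['eef_pos'],o['tcp_rot'])
C=cal('wrist');im=snap('wrist','w3.png');np.savez('w3.npz',K=C[0],k=C[1],R=C[2],t=C[3])
print(proj(C,[[.4804,.2716,.08]])[0])
E
```

```text
3.35 [0.4834 0.268  0.0857] [-1.5694  0.0002 -1.8788]
[315.756  242.2332]
```

View pics/w3.png

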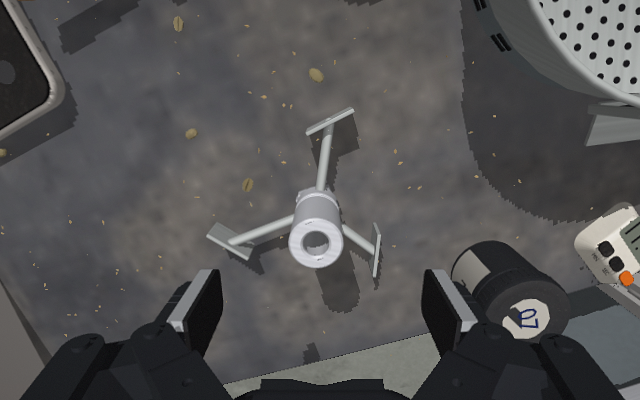

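Emit:
{"method": "jog_arm", "body": {"motion": [[1,-0.2,2,-0.3,0],[1,-0.2,4.6,-0.3,0],[1,-0.2,4.6,-0.3,0],[1,-0.2,4.6,-0.3,0]], "squeeze": 60}}

```text
clock: 3.8
eef_pos: [0.4815, 0.2719, 0.0406]
tcp_rot: [-1.569, 0.002, -1.878]
ft_force: [0.3, 0.3, 1.4]
finger_gap: 1.001
```

Emit:
{"method": "jog_arm", "body": {"motion": [[-1,0,0,0,0],[-1,0,0,0,0],[-1,0,0,0,0],[-1,0,0,0,0],[-1,0,0,0,0],[-1,0,0,0,0],[-1,0,0,0,0],[-1,0,0,0,0]], "squeeze": 60}}

```text
clock: 4.6
eef_pos: [0.481, 0.2721, 0.0393]
tcp_rot: [-1.57, 0.002, -1.878]
ft_force: [-1.3, 2.4, 6.5]
finger_gap: 0.317
```

Emit:
{"method": "jog_arm", "body": {"motion": [[-1,0,-2,0,0],[-1,0,-4,0,0],[-1,0,-8,0,0],[-1,0,-12,0,0],[-1,0,-16,0,0],[-1,0,-17.7,0,0],[-1,0,-17.7,0,0]]}}

```text
clock: 5.3
eef_pos: [0.481, 0.2716, 0.2172]
tcp_rot: [-1.569, 0.003, -1.879]
ft_force: [0.4, -0.0, -3.4]
finger_gap: 0.319
```

```bash
python3 - <<'E'
from h import *
np.set_printoptions(precision=4,suppress=True)
o=manip.get_obs();print(o['clock'],o['eef_pos'],o['tcp_rot'],o['ft_force'],o['finger_gap'])
C=cal('wrist');im=snap('wrist','w4.png');np.savez('w4.npz',K=C[0],k=C[1],R=C[2],t=C[3])
e=o['eef_pos'];print(proj(C,[e+[0,0,.041]])[0])
o=manip.get_obs();print(o['clock'],o['eef_pos'],o['tcp_rot'],o['ft_force'],o['finger_gap'])
E
```

```text
5.3 [0.481  0.2716 0.2172] [-1.569   0.0029 -1.8788] [ 0.413  -0.0491 -3.422 ] 0.31896941569019527
[319.3876 277.8477]
5.35 [0.48   0.2712 0.2147] [-1.5718  0.     -1.8789] [ 0.3068 -0.3199 -3.7232] 0.3188265525246168
```

View pics/w4.png

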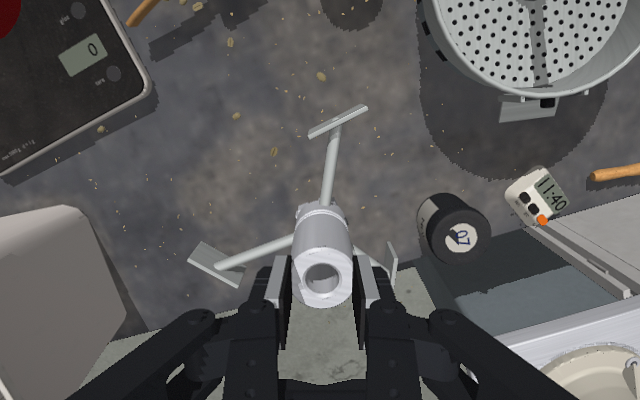

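Emit:
{"method": "jog_arm", "body": {"motion": [[-1,4,0,3.8,-4],[-1,8,0,7.6,-8],[-1,12,0,11.5,-11.7],[-1,16,0,15.3,-11.7],[-1,19,0,18.2,-11.7],[-1,19,0,18.2,-11.7],[-1,19,0,18.2,-11.7],[-1,19,0,18.2,-11.7]]}}

```text
clock: 6.15
eef_pos: [0.5951, 0.0352, 0.213]
tcp_rot: [-1.575, -0.001, -1.675]
ft_force: [-0.5, -0.1, -3.1]
finger_gap: 0.318
```

```bash
python3 - <<'E'
from h import *
np.set_printoptions(precision=4,suppress=True)
o=manip.get_obs();print(o['clock'],o['eef_pos'],o['tcp_rot'],o['ft_force'],o['finger_gap'])
C=cal('wrist');im=snap('wrist','w5.png');np.savez('w5.npz',K=C[0],k=C[1],R=C[2],t=C[3])
e=o['eef_pos'];print(proj(C,[e+[0,0,.041],[.5965,.0349,.148]]))
o=manip.get_obs();print(o['clock'],o['eef_pos'],o['tcp_rot'],o['ft_force'],o['finger_gap'])
im=snap('scene','s5.png');cv2.imwrite('pics/s5a.png',cv2.resize(im[80:250,200:400,::-1],None,fx=3.5,fy=3.5,interpolation=cv2.INTER_CUBIC))
cv2.imwrite('pics/w5a.png',cv2.resize(cv2.imread('pics/w5.png')[80:330,180:460],None,fx=2.4,fy=2.4,interpolation=cv2.INTER_CUBIC))
E
```

```text
6.15 [0.5951 0.0352 0.213 ] [-1.575  -0.0006 -1.6749] [-0.5157 -0.0817 -3.126 ] 0.317897476285419
[[319.7848 277.9919]
 [320.6786 200.8911]]
6.2 [0.5952 0.0358 0.2137] [-1.5738 -0.0004 -1.6738] [ 0.0625  0.7663 -2.4034] 0.3201476618362519
```

View pics/w5a.png

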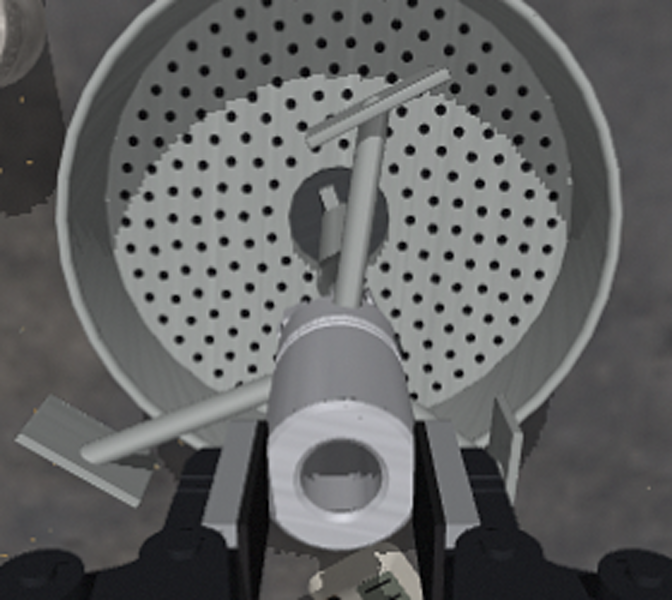

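View pics/s5a.png

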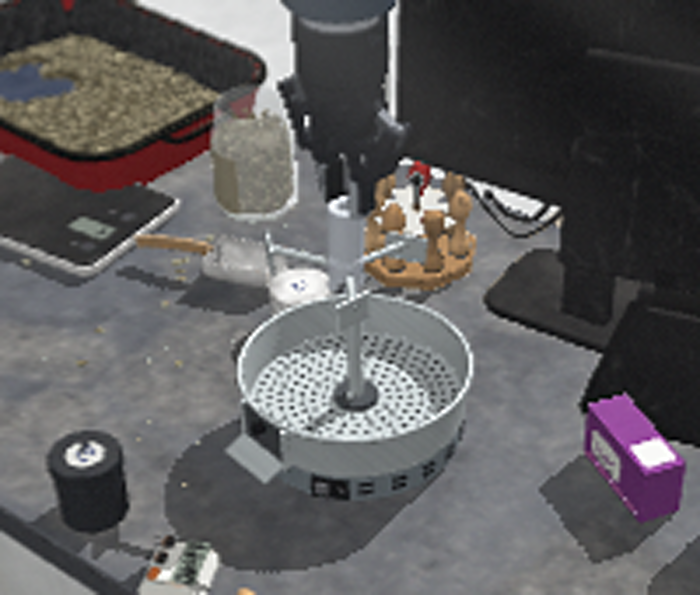

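```bash
python3 - <<'E'
from h import *
np.set_printoptions(precision=4,suppress=True)
C=load('w5.npz')
z=lambda x,y,s=2.4,a=180,b=80:((x+.5)/s-.5+a,(y+.5)/s-.5+b)
print(plane(C,*z(338.5,217),.052), plane(C,*z(343.5,474),.2135+.041), plane(C,*z(342,474),.2135+.041))
print([plane(C,*z(*p),.052) for p in((288,217),(389,217),(338,167))])
C=load('w4.npz');print(plane(C,322.5,279,.216+.041))
E
```

```text
[0.5971 0.035  0.052 ] [0.5956 0.0338 0.2545] [0.5956 0.0341 0.2545]
[array([0.5993, 0.0557, 0.052 ]), array([0.595 , 0.0143, 0.052 ]), array([0.6178, 0.033 , 0.052 ])]
[0.4794 0.2707 0.257 ]
```

Emit:
{"method": "jog_arm", "body": {"motion": [[-1,-0.1,1,0.1,0],[-1,-0.1,2,0.1,0],[-1,-0.1,2.4,0.1,0],[-1,-0.1,2.8,0.1,0],[-1,-0.1,3.1,0.1,0],[-1,-0.1,3.1,0.1,0]]}}

```text
clock: 6.85
eef_pos: [0.5972, 0.0359, 0.184]
tcp_rot: [-1.571, -0.0, -1.674]
ft_force: [0.1, -0.5, -4.9]
finger_gap: 0.325
```

Emit:
{"method": "jog_arm", "body": {"motion": [[-1,0,0.3,0,0],[-1,0,0.6,0,0],[-1,0,0.9,0,0],[-1,0,0.9,0,0]]}}

```text
clock: 7.25
eef_pos: [0.5972, 0.0358, 0.1749]
tcp_rot: [-1.571, -0.0, -1.674]
ft_force: [1.2, -0.1, -4.3]
finger_gap: 0.322
```

Emit:
{"method": "jog_arm", "body": {"motion": [[-1,0,1,0,0],[-1,0,2,0,0],[-1,0,3,0,0],[-1,0,4,0,0],[-1,0,5,0,0],[-1,0,6,0,0],[-1,0,6.7,0,0],[-1,0,6.7,0,0]]}}

```text
clock: 8.05
eef_pos: [0.5975, 0.0357, 0.1071]
tcp_rot: [-1.571, -0.0, -1.675]
ft_force: [4.5, -1.5, -6.3]
finger_gap: 0.322
```

```bash
python3 - <<'E'
from h import *
np.set_printoptions(precision=4,suppress=True)
for i in range(1):
    im=snap('wrist','w6.png')
o=manip.get_obs();print(o['clock'],o['eef_pos'],o['tcp_rot'],o['ft_force'],o['moment'],o['finger_gap'])
E
```

```text
8.1 [0.5975 0.0358 0.1075] [-1.5711 -0.0003 -1.6745] [ 4.6615 -2.6606 -5.0241] [-0.8195 -1.5346 -0.0023] 0.3204691347529139
```

View pics/w6.png

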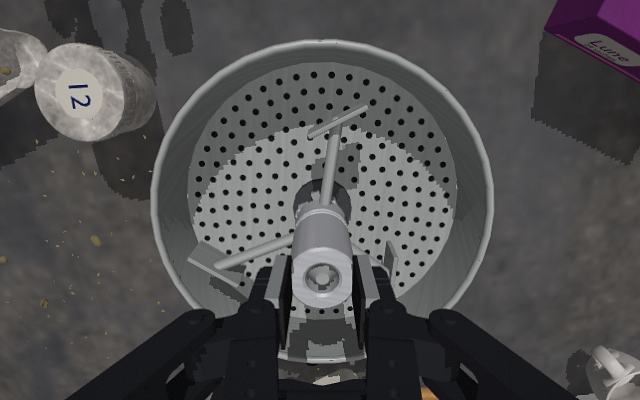

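Emit:
{"method": "jog_arm", "body": {"motion": [[-1,0,0.2,0.07,0],[-1,0,0.4,0.07,0],[-1,0,0.6,0.07,0],[-1,0,0.8,0.07,0],[-1,0,1.0,0.07,0],[-1,0,1.0,0.07,0]]}}

```text
clock: 8.7
eef_pos: [0.5977, 0.0357, 0.098]
tcp_rot: [-1.572, -0.0, -1.674]
ft_force: [1.1, -1.4, -3.9]
finger_gap: 0.317
```

Emit:
{"method": "jog_arm", "body": {"motion": [[-1,0,0.1,0,0],[-1,0,0.2,0,0],[-1,0,0.3,0,0],[-1,0,0.3,0,0]]}}

```text
clock: 9.1
eef_pos: [0.5978, 0.0357, 0.0952]
tcp_rot: [-1.571, -0.0, -1.674]
ft_force: [0.6, -2.3, -4.2]
finger_gap: 0.32
```

Emit:
{"method": "jog_arm", "body": {"motion": [[-1,0,0.1,0,0],[-1,0,0.2,0,0],[-1,0,0.3,0,0],[-1,0,0.3,0,0]]}}

```text
clock: 9.5
eef_pos: [0.5979, 0.0358, 0.0922]
tcp_rot: [-1.571, -0.0, -1.674]
ft_force: [-0.2, -2.7, -4.3]
finger_gap: 0.319
```

Emit:
{"method": "jog_arm", "body": {"motion": [[-1,0,0.1,0,0],[-1,0,0.15,0,0],[-1,0,0.15,0,0]]}}

```text
clock: 9.8
eef_pos: [0.5985, 0.0359, 0.0914]
tcp_rot: [-1.57, 0.0, -1.674]
ft_force: [0.1, -0.8, 0.5]
finger_gap: 0.318
```

Emit:
{"method": "jog_arm", "body": {"motion": [[-1,0,0.05,0,0],[-1,0,0.1,0,0],[-1,0,0.1,0,0]]}}

```text
clock: 10.1
eef_pos: [0.5989, 0.0359, 0.0913]
tcp_rot: [-1.568, 0.0, -1.674]
ft_force: [-1.4, -1.4, 5.8]
finger_gap: 0.315
```

```bash
python3 - <<'E'
from h import *
np.set_printoptions(precision=4,suppress=True)
C=cal('wrist');im=snap('wrist','w7.png');np.savez('w7.npz',K=C[0],k=C[1],R=C[2],t=C[3])
o=manip.get_obs();print(o['clock'],o['eef_pos'],o['tcp_rot'],o['ft_force'],o['moment'],o['finger_gap'])
im=snap('scene','s7.png');cv2.imwrite('pics/s7a.png',cv2.resize(im[120:250,240:360,::-1],None,fx=4.5,fy=4.5,interpolation=cv2.INTER_CUBIC))
E
```

```text
10.15 [0.5989 0.0358 0.0913] [-1.5682  0.0003 -1.674 ] [-0.25   -2.0314  5.5096] [-0.7024  0.0682 -0.0131] 0.31602960878300634
```

View pics/s7a.png

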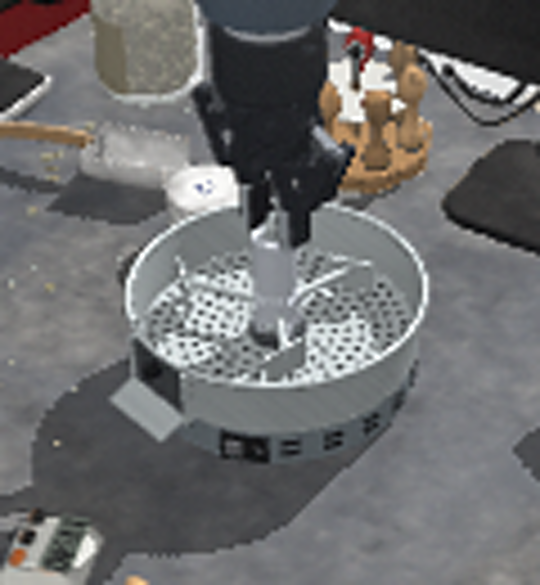

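View pics/w7.png

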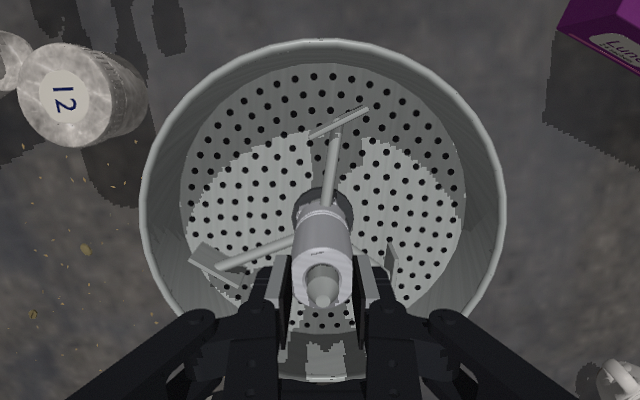

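Emit:
{"method": "jog_arm", "body": {"motion": [[-0.2,0,0,0,0],[0.2,0,0,0,0],[0.6,0,0,0,0],[1,0,0,0,0],[1,0,0,0,0],[1,0,0,0,0]]}}

```text
clock: 10.8
eef_pos: [0.598, 0.0359, 0.0898]
tcp_rot: [-1.571, 0.0, -1.674]
ft_force: [0.3, -0.5, 0.1]
finger_gap: 1.004
```

Emit:
{"method": "jog_arm", "body": {"motion": [[1,0,-3,0,0],[1,0,-6,0,0],[1,0,-10,0,0],[1,0,-13,-1,0],[1,0,-13,-4,0],[1,0,-13,-4.5,0],[1,0,-13,-4.5,0]]}}

```text
clock: 11.5
eef_pos: [0.5527, 0.0406, 0.2203]
tcp_rot: [-1.57, 0.0, -1.674]
ft_force: [0.3, 0.4, -0.4]
finger_gap: 1.002
```

```bash
python3 - <<'E'
from h import *
np.set_printoptions(precision=4,suppress=True)
o=manip.get_obs();print(o['clock'],o['eef_pos'],o['tcp_rot'],o['ft_force'],o['finger_gap'],o['joint_pos'])
C=cal('wrist');im=snap('wrist','w8.png');np.savez('w8.npz',K=C[0],k=C[1],R=C[2],t=C[3])
p=proj(C,[[.5968,.0349,.148],[.5968,.0349,.132]]);print(p)
u,v=p[1].astype(int);print(u-120,max(v-120,0))
cv2.imwrite('pics/w8a.png',cv2.resize(im[max(v-120,0):v+60,u-120:u+120,::-1],None,fx=3.3,fy=3.3,interpolation=cv2.INTER_CUBIC))
E
```

```text
11.5 [0.5527 0.0406 0.2203] [-1.5703  0.0004 -1.6738] [ 0.2526  0.4075 -0.4473] 1.0020585898522625 [ 0.3556  0.2573  0.1763 -0.0002 -1.4891  1.1122]
[[322.0332 140.6708]
 [322.0247 137.6604]]
202 17
```

View pics/w8a.png

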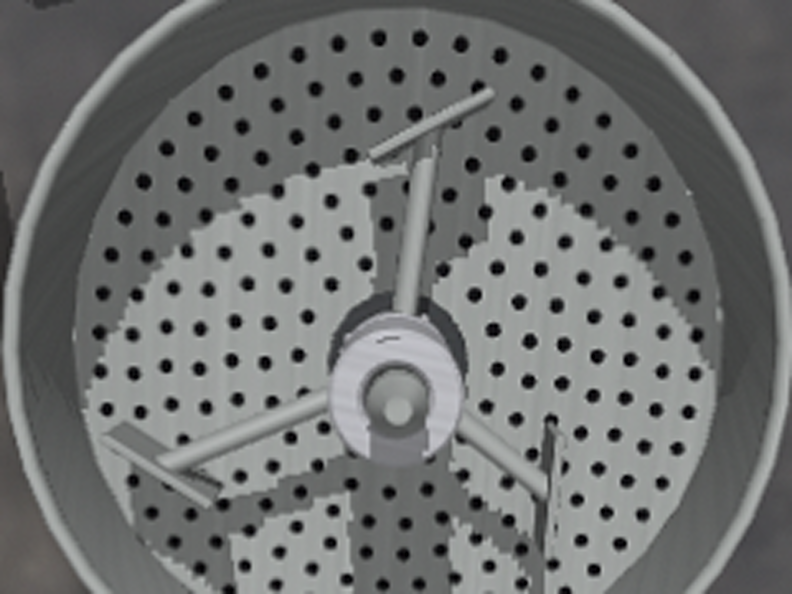

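```bash
python3 - <<'E'
from h import *
np.set_printoptions(precision=4,suppress=True)
C=load('w8.npz')
z=lambda x,y,s=3.3,a=202,b=17:((x+.5)/s-.5+a,(y+.5)/s-.5+b)
print(plane(C,*z(399,411),.148))
for h in(.132,.14): print(plane(C,*z(396,396),h),np.linalg.norm(plane(C,*z(328,396),h)-plane(C,*z(464,396),h)))
d=[]
for a,b in(((408,312),(425,160)),((326,396),(170,462)),((462,415),(545,490))):
  e=plane(C,*z(*b),.072)-plane(C,*z(*a),.072);d.append(np.degrees(np.arctan2(e[1],e[0])))
print(d)
E
```

```text
[0.5964 0.0346 0.148 ]
[0.5976 0.0351 0.132 ] 0.031137842850780348
[0.5986 0.035  0.14  ] 0.030204580228563236
[np.float64(-12.3255638295956), np.float64(106.54945940265696), np.float64(-137.51997992734644)]
```

Emit:
{"method": "jog_arm", "body": {"motion": [[1,37.1,0,-9,0],[1,37.1,0,-9,0],[1,37.1,0,-9,0],[1,37.1,0,-9,0],[1,37.1,0,-9,0],[1,37.1,0,-9,0],[1,37.1,0,-9,0],[1,37.1,0,-9,0]]}}

```text
clock: 12.35
eef_pos: [0.4241, -0.3223, 0.219]
tcp_rot: [-1.573, -0.0, -1.676]
ft_force: [0.9, -0.2, 0.1]
finger_gap: 0.997
```

Emit:
{"method": "jog_arm", "body": {"motion": [[1,0,0,0,0]]}}

```text
clock: 12.45
eef_pos: [0.4239, -0.3228, 0.2186]
tcp_rot: [-1.573, -0.0, -1.679]
ft_force: [-0.2, 0.9, 0.1]
finger_gap: 1.0
```

```bash
python3 - <<'E'
from h import *
np.set_printoptions(precision=4,suppress=True)
o=manip.get_obs();print(o['clock'],o['eef_pos'],o['tcp_rot'],o['ft_force'],o['finger_gap'],o['joint_pos'])
C=cal('wrist');im=snap('wrist','w9.png');np.savez('w9.npz',K=C[0],k=C[1],R=C[2],t=C[3])
print(proj(C,[[.47,-.324,.03]]))
E
```

```text
12.45 [ 0.4239 -0.3228  0.2186] [-1.5735 -0.0002 -1.6794] [-0.2225  0.9443  0.0776] 0.9997131240249747 [-0.3561  0.2168  0.1187  0.0008 -1.4752  1.8183]
[[317.072  122.6047]]
```

View pics/w9.png

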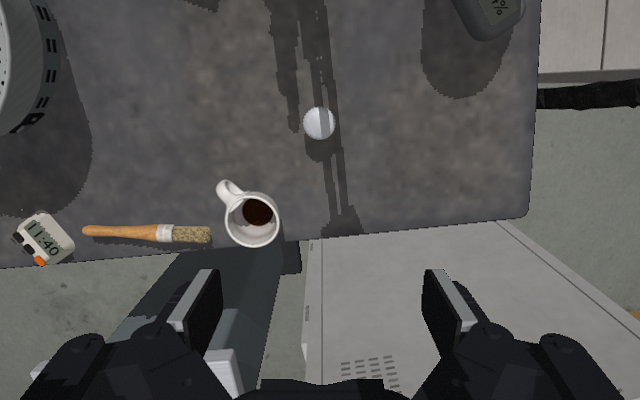

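```bash
python3 - <<'E'
from h import *
np.set_printoptions(precision=4,suppress=True)
C=load('w9.npz')
im=cv2.imread('pics/w9.png');cv2.imwrite('pics/w9a.png',cv2.resize(im[85:265,205:355],None,fx=4,fy=4,interpolation=cv2.INTER_CUBIC))
E
```

```text
(no output)
```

View pics/w9a.png

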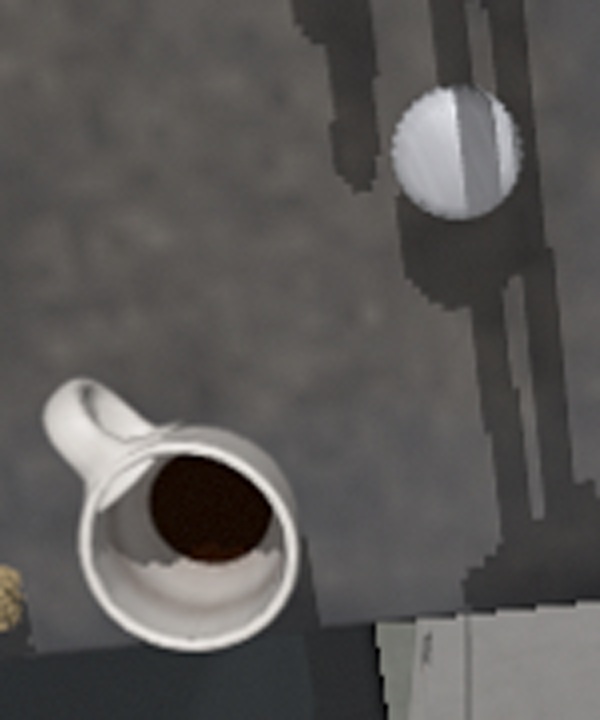

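```bash
python3 - <<'E'
from h import *
np.set_printoptions(precision=4,suppress=True)
C=load('w9.npz')
z=lambda x,y,s=4,a=205,b=85:((x+.5)/s-.5+a,(y+.5)/s-.5+b)
p=plane(C,*z(457,152),.03);print('cap',p,np.linalg.norm(plane(C,*z(391,152),.03)-plane(C,*z(522,152),.03)))
print('cup rim',plane(C,*z(190,545),.049),'handle',plane(C,*z(75,420),.04))
yaw=-1.6765;tx=np.array([np.cos(yaw),np.sin(yaw)]);tz=np.array([-np.sin(yaw),np.cos(yaw)])
e=np.array([.424,-.3225]);d=p[:2]-e;print(d@tx,d@tz)
E
```

```text
cap [ 0.4698 -0.3258  0.03  ] 0.03363485234643964
cup rim [ 0.3775 -0.244   0.049 ] handle [ 0.4127 -0.2173  0.04  ]
-0.0015103929406868472 0.04587318267455793
```

Emit:
{"method": "jog_arm", "body": {"motion": [[1,-0.15,3,4.6,0],[1,-0.15,8,4.6,0],[1,-0.15,12,4.6,0],[1,-0.15,15,4.6,0],[1,-0.15,15,4.6,0],[1,-0.15,15,4.6,0]]}}

```text
clock: 13.1
eef_pos: [0.472, -0.3224, 0.0705]
tcp_rot: [-1.571, -0.001, -1.673]
ft_force: [-0.2, 0.1, 1.4]
finger_gap: 0.992
```

```bash
python3 - <<'E'
from h import *
np.set_printoptions(precision=4,suppress=True)
o=manip.get_obs();print(o['clock'],o['eef_pos'],o['tcp_rot'],o['ft_force'])
C=cal('wrist');im=snap('wrist','w10.png')
print(proj(C,[[.4698,-.3258,.03]]))
E
```

```text
13.1 [ 0.472  -0.3224  0.0705] [-1.5713 -0.0008 -1.673 ] [-0.2155  0.1285  1.4439]
[[325.7106 217.2227]]
```

View pics/w10.png

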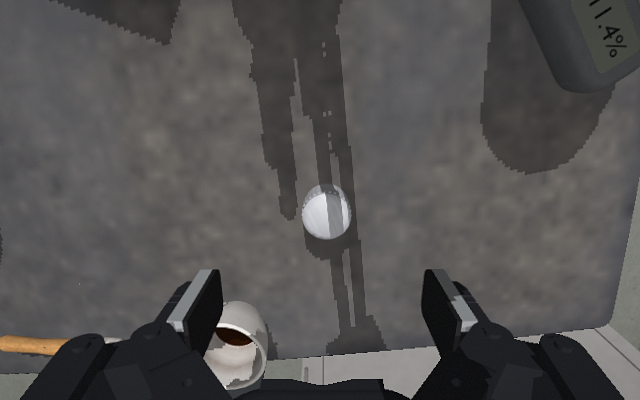

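Emit:
{"method": "jog_arm", "body": {"motion": [[1,0.35,3,-0.15,0],[1,0.35,5.5,-0.15,0],[1,0.35,6.3,-0.15,0],[1,0.35,6.6,-0.15,0],[1,0.35,6.6,-0.15,0]]}}

```text
clock: 13.65
eef_pos: [0.4706, -0.3264, 0.0055]
tcp_rot: [-1.568, -0.001, -1.674]
ft_force: [0.2, -0.3, -0.5]
finger_gap: 0.998
```

Emit:
{"method": "jog_arm", "body": {"motion": [[-1,0,0,0,0],[-1,0,0,0,0],[-1,0,0,0,0],[-1,0,0,0,0],[-1,0,0,0,0],[-1,0,0,0,0],[-1,0,0,0,0]], "squeeze": 40}}

```text
clock: 14.35
eef_pos: [0.4694, -0.3258, 0.0038]
tcp_rot: [-1.571, 0.0, -1.674]
ft_force: [0.6, 0.1, -0.0]
finger_gap: -0.007
```

```bash
python3 - <<'E'
from h import *
np.set_printoptions(precision=4,suppress=True)
o=manip.get_obs();print(o['clock'],o['eef_pos'],o['tcp_rot'],o['ft_force'],o['finger_gap'])
snap('wrist','w11.png')
im=snap('scene','s11.png');cv2.imwrite('pics/s11a.png',cv2.resize(im[150:330,250:450,::-1],None,fx=3.3,fy=3.3,interpolation=cv2.INTER_CUBIC))
E
```

```text
14.35 [ 0.4694 -0.3258  0.0038] [-1.5709  0.     -1.6744] [ 0.5555  0.1084 -0.0324] -0.007350088709776953
```

View pics/w11.png

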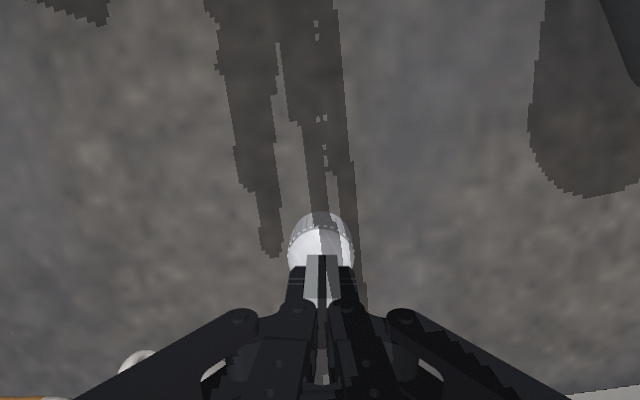

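View pics/s11a.png

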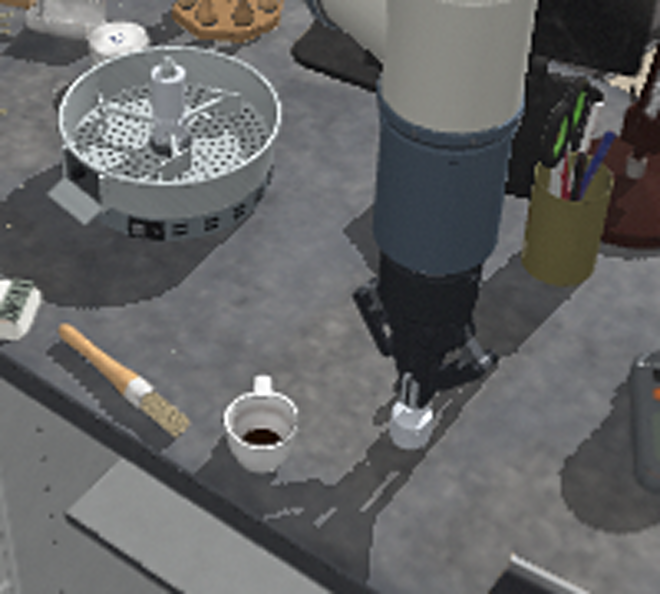

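```bash
python3 - <<'E'
import cv2
a=cv2.imread('pics/w11.png');b=cv2.imread('pics/s11.png')
cv2.imwrite('pics/z1.png',cv2.resize(a[190:340,250:400],None,fx=5,fy=4,interpolation=cv2.INTER_CUBIC))
cv2.imwrite('pics/z2.png',cv2.resize(b[225:305,335:435],None,fx=7,fy=7,interpolation=cv2.INTER_CUBIC))
E
```

```text
(no output)
```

View pics/z1.png

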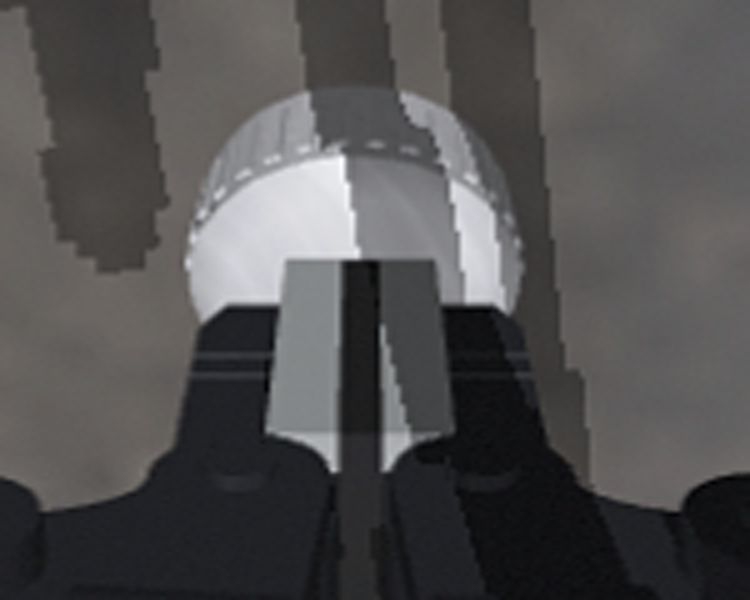

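View pics/z2.png

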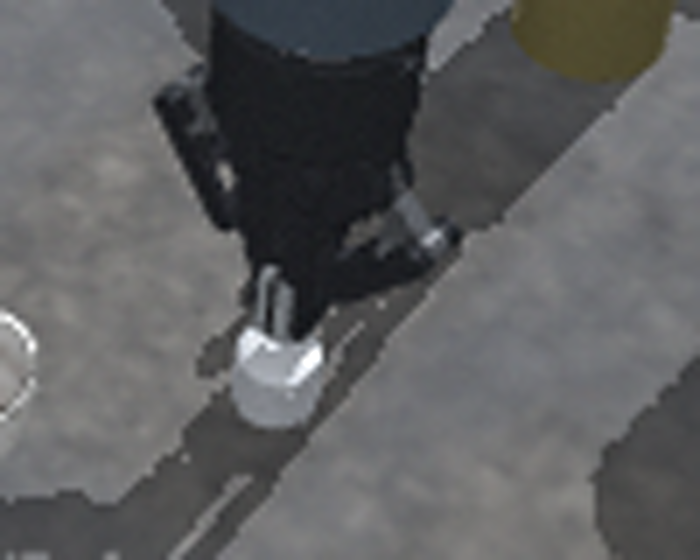

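```bash
python3 - <<'E'
from h import *
np.set_printoptions(precision=4,suppress=True)
o=manip.get_obs();e=o['eef_pos'];y=o['tcp_rot'][2]
C=cal('wrist');S=cal('scene')
tz=np.array([-np.sin(y),np.cos(y),0])
for h in(0,.008,.026,.05): print(h,proj(C,[e+.011*tz+[0,0,h],e+[0,0,h]]).ravel(), proj(S,[e+[0,0,h]]).ravel())
z=lambda x,yy:((x+.5)/5-.5+250,(yy+.5)/4-.5+190)
print('left-right cap top', [plane(C,*z(*p),.03) for p in((188,265),(522,265),(355,150))])
E
```

```text
0 [320.0788 221.2332 320.1289 239.7185] [374.3857 280.5135]
0.008 [320.0108 226.7592 320.0645 245.8843] [374.6107 278.6122]
0.026 [319.8356 241.0259 319.8988 261.7508] [375.1239 274.2729]
0.05 [319.5384 265.2743 319.6196 288.5415] [375.8236 268.3512]
left-right cap top [array([ 0.4742, -0.3105,  0.03  ]), array([ 0.4709, -0.3425,  0.03  ]), array([ 0.4874, -0.3281,  0.03  ])]
```

Emit:
{"method": "jog_arm", "body": {"motion": [[-1,0,-3,0,0],[-1,0,-6,0,0],[-1,0,-8,0,0],[-1,0,-8,0,0]]}}

```text
clock: 14.85
eef_pos: [0.4715, -0.327, 0.0875]
tcp_rot: [-1.565, -0.003, -1.674]
ft_force: [0.2, 0.5, -0.3]
finger_gap: 0.0
```

```bash
python3 - <<'E'
from h import *
np.set_printoptions(precision=4,suppress=True)
o=manip.get_obs();e=o['eef_pos'];print(o['clock'],e,o['finger_gap'])
S=cal('scene');C=cal('wrist')
a=snap('wrist','w12.png');b=snap('scene','s12.png')
np.savez('w12.npz',K=C[0],k=C[1],R=C[2],t=C[3])
print(proj(C,[[.4725,-.3265,.03]]))
for h in(0,.01,.02,.03,.04):print(h,proj(S,[e+[0,0,h]]))
cv2.imwrite('pics/z3.png',cv2.resize(a[150:400,200:440,::-1],None,fx=2.4,fy=2.4,interpolation=cv2.INTER_CUBIC))
cv2.imwrite('pics/z4.png',cv2.resize(b[205:305,335:435,::-1],None,fx=6,fy=6,interpolation=cv2.INTER_CUBIC))
E
```

```text
14.85 [ 0.4715 -0.327   0.0875] 6.796047298431087e-06
[[319.4006 205.5802]]
0 [[377.6398 259.5148]]
0.01 [[377.9521 256.9031]]
0.02 [[378.2678 254.2614]]
0.03 [[378.587  251.5893]]
0.04 [[378.9097 248.8861]]
```

View pics/z3.png

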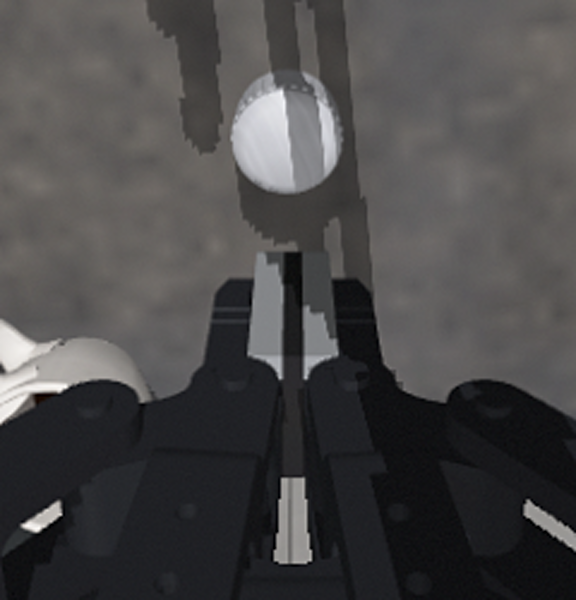

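View pics/z4.png

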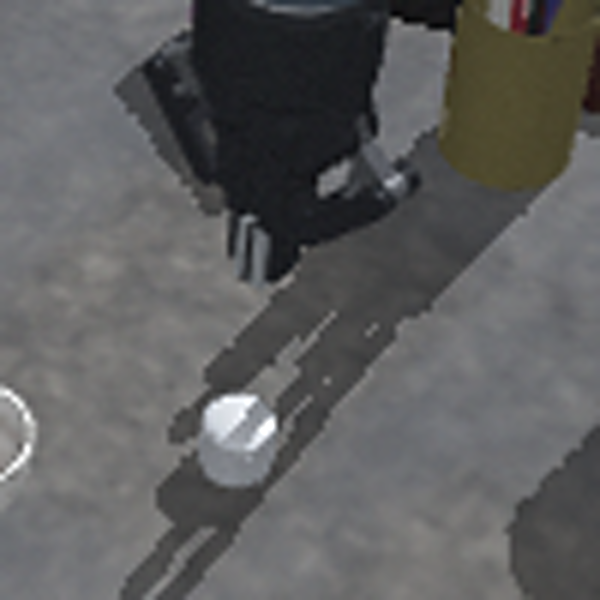

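Emit:
{"method": "jog_arm", "body": {"motion": [[1,0,0,0,0],[1,0,0,0,0],[1,0,0,0,0],[1,0,0,0,0],[1,0,3,0,0],[1,0,6,0,0],[1,0,8,0,0],[1,0,8,0,0]]}}

```text
clock: 15.75
eef_pos: [0.467, -0.3246, 0.0007]
tcp_rot: [-1.577, 0.002, -1.675]
ft_force: [0.1, 0.0, -0.5]
finger_gap: 0.997
```

Emit:
{"method": "jog_arm", "body": {"motion": [[1,0,0.5,0,0],[1,0,1,0,0],[1,0,1.5,0,0],[1,0,2,0,0],[1,0,2.2,0,0],[1,0,2.2,0,0]]}}

```text
clock: 16.35
eef_pos: [0.4692, -0.3257, -0.0184]
tcp_rot: [-1.571, 0.0, -1.674]
ft_force: [0.2, -0.1, 0.0]
finger_gap: 0.998
```

```bash
python3 - <<'E'
from h import *
np.set_printoptions(precision=4,suppress=True)
o=manip.get_obs();e=o['eef_pos'];print(o['clock'],e,o['ft_force'],o['finger_gap'])
a=snap('wrist','w13.png');b=snap('scene','s13.png')
cv2.imwrite('pics/z5.png',cv2.resize(b[205:305,335:435,::-1],None,fx=6,fy=6,interpolation=cv2.INTER_CUBIC))
E
```

```text
16.35 [ 0.4692 -0.3257 -0.0184] [ 0.187  -0.0907  0.0327] 0.9983618754735959
```

View pics/z5.png

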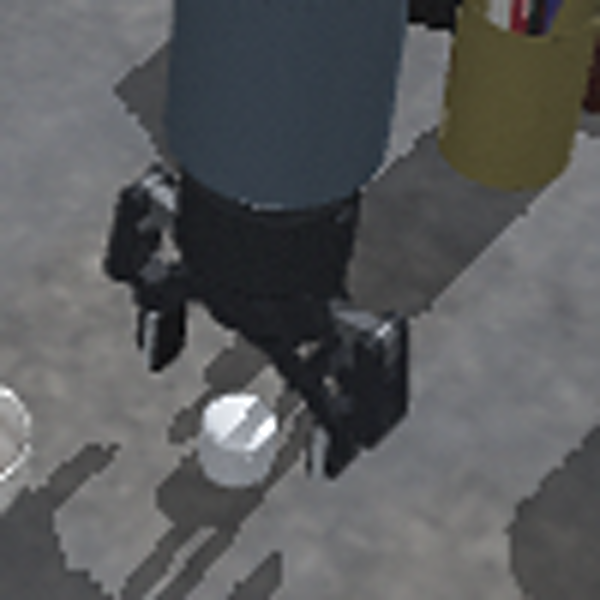

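View pics/w13.png

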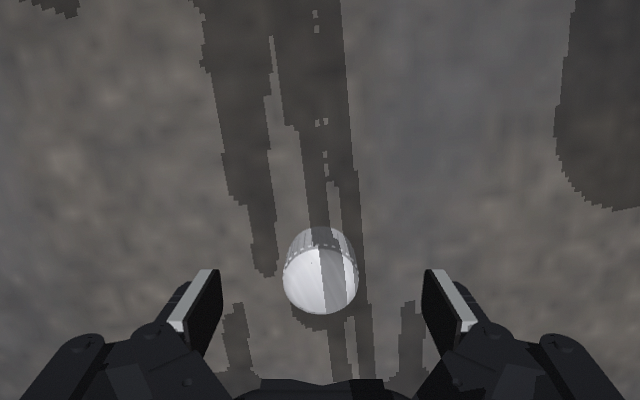

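Emit:
{"method": "jog_arm", "body": {"motion": [[-1,0,0,0,0],[-1,0,0,0,0],[-1,0,0,0,0],[-1,0,0,0,0],[-1,0,0,0,0],[-1,0,0,0,0],[-1,0,0,0,0]], "squeeze": 40}}

```text
clock: 17.15
eef_pos: [0.4697, -0.326, -0.0177]
tcp_rot: [-1.57, -0.0, -1.674]
ft_force: [-0.8, 0.6, 4.0]
finger_gap: 0.364
```

```bash
python3 - <<'E'
from h import *
np.set_printoptions(precision=4,suppress=True)
o=manip.get_obs();e=o['eef_pos'];print(o['clock'],e,o['ft_force'],o['finger_gap'])
a=snap('wrist','w14.png');b=snap('scene','s14.png')
cv2.imwrite('pics/z6.png',np.hstack([cv2.resize(b[225:305,335:425,::-1],None,fx=4.5,fy=4.5,interpolation=cv2.INTER_CUBIC),cv2.resize(a[200:380,225:415,::-1],(380,360),interpolation=cv2.INTER_CUBIC)]))
E
```

```text
17.15 [ 0.4697 -0.326  -0.0177] [-0.8307  0.5896  3.9616] 0.3643183113361897
```

View pics/z6.png

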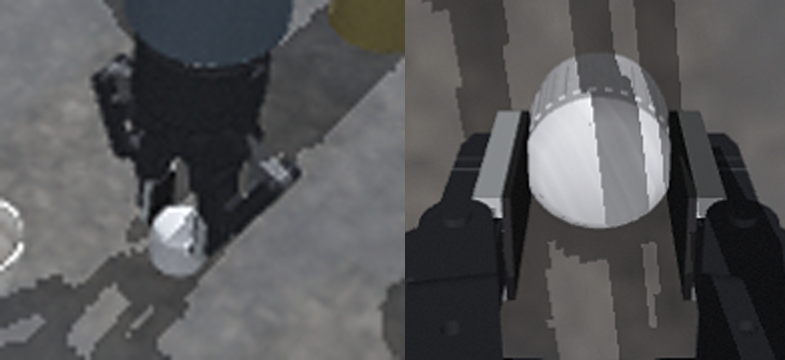

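Emit:
{"method": "jog_arm", "body": {"motion": [[-1,0,-2,0,0],[-1,0,-5,0,0],[-1,0,-9,0,0],[-1,0,-13,0,0],[-1,0,-17,0,0],[-1,0,-19,0,0],[-1,0,-19,0,0],[-1,0,-19,0,0]]}}

```text
clock: 18.05
eef_pos: [0.4692, -0.3253, 0.171]
tcp_rot: [-1.571, 0.001, -1.675]
ft_force: [-0.4, 0.2, -1.1]
finger_gap: 0.364
```

```bash
python3 - <<'E'
from h import *
np.set_printoptions(precision=4,suppress=True)
o=manip.get_obs();e=o['eef_pos'];print(o['clock'],e,o['tcp_rot'],o['ft_force'],o['finger_gap'])
C=cal('wrist');a=snap('wrist','w15.png');b=snap('scene','s15.png');np.savez('w15.npz',K=C[0],k=C[1],R=C[2],t=C[3])
u,v=proj(cal('scene'),[e])[0].astype(int);print(u,v)
cv2.imwrite('pics/z7.png',np.hstack([cv2.resize(b[v-50:v+30,u-45:u+45,::-1],None,fx=4.5,fy=4.5,interpolation=cv2.INTER_CUBIC),cv2.resize(a[200:380,225:415,::-1],(380,360),interpolation=cv2.INTER_CUBIC)]))
print(proj(C,[e+[0,0,.018+.03]]))
E
```

```text
18.05 [ 0.4692 -0.3253  0.171 ] [-1.5714  0.0012 -1.6746] [-0.4274  0.1633 -1.1199] 0.3635201198988484
379 236
[[319.5281 286.0572]]
```

View pics/z7.png

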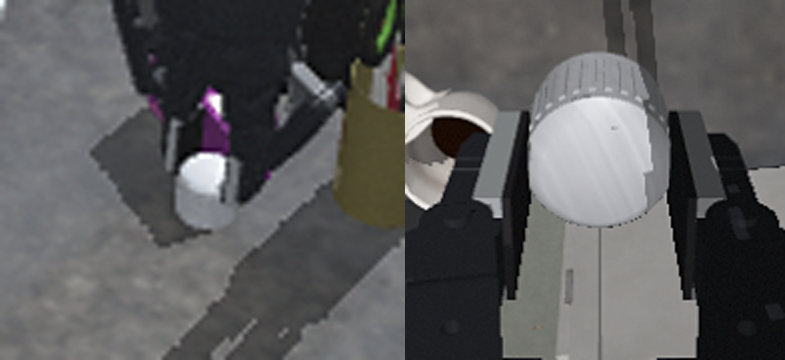

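```bash
python3 - <<'E'
from h import *
np.set_printoptions(precision=4,suppress=True)
C=load('w15.npz')
p=plane(C,321.5,280.5,.219);q=[plane(C,(x-405)/2+225,280.5,.219) for x in(527,670)];print(p,np.linalg.norm(q[0]-q[1]))
print(plane(C,321.5,200+95/2,.219),plane(C,321.5,200+227/2,.219))
t=np.array([.5968,.0348]);y=-1.6746
d=t-p[:2];print(d@[np.cos(y),np.sin(y)],d@[-np.sin(y),np.cos(y)])
E
```

```text
[ 0.4718 -0.3264  0.219 ] 0.030324535209897592
[ 0.4871 -0.3281  0.219 ] [ 0.4553 -0.3247  0.219 ]
-0.37225376891476436 0.08690985549429353
```

Emit:
{"method": "jog_arm", "body": {"motion": [[-1,-5,0,1.2,0],[-1,-10,0,2.4,0],[-1,-15,0,3.6,0],[-1,-20,0,4.8,0],[-1,-25,0,6,0],[-1,-30,0,7.2,0],[-1,-34,0,8,0],[-1,-35.2,0,8.5,0]]}}

```text
clock: 18.95
eef_pos: [0.5903, 0.0199, 0.1696]
tcp_rot: [-1.574, -0.0, -1.67]
ft_force: [0.3, -0.9, -0.3]
finger_gap: 0.362
```

Emit:
{"method": "jog_arm", "body": {"motion": [[-1,-2,0,0.2,0],[-1,-2,0,0.2,0],[-1,-2,0,0.2,0]]}}

```text
clock: 19.25
eef_pos: [0.5938, 0.0349, 0.1707]
tcp_rot: [-1.573, -0.001, -1.674]
ft_force: [-0.3, -1.2, -1.7]
finger_gap: 0.364
```

```bash
python3 - <<'E'
from h import *
np.set_printoptions(precision=4,suppress=True)
o=manip.get_obs();e=o['eef_pos'];print(o['clock'],e,o['tcp_rot'],o['ft_force'],o['finger_gap'])
C=cal('wrist');a=snap('wrist','w16.png');b=snap('scene','s16.png');np.savez('w16.npz',K=C[0],k=C[1],R=C[2],t=C[3])
u,v=proj(cal('scene'),[[.5965,.035,.148]])[0].astype(int);print(u,v)
cv2.imwrite('pics/z8.png',np.hstack([cv2.resize(b[v-50:v+50,u-45:u+45,::-1],None,fx=4.5,fy=4.5,interpolation=cv2.INTER_CUBIC),cv2.resize(a[130:355,225:415,::-1],(380,450),interpolation=cv2.INTER_CUBIC)]))
o=manip.get_obs();e=o['eef_pos'];print(o['clock'],e,o['tcp_rot'])
E
```

```text
19.25 [0.5938 0.0349 0.1707] [-1.573  -0.001  -1.6739] [-0.3191 -1.2375 -1.6507] 0.3637145998838802
300 167
19.35 [0.594  0.0342 0.1713] [-1.5719 -0.0006 -1.6752]
```

View pics/z8.png

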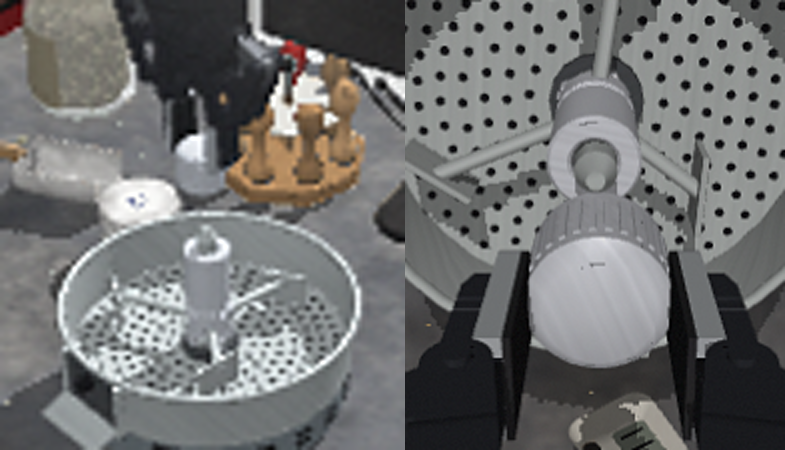

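```bash
python3 - <<'E'
from h import *
np.set_printoptions(precision=4,suppress=True)
C=load('w16.npz')
f=lambda x,y:((x-405)/2+225,y/2+130)
t=plane(C,*f(595,181),.148);p=plane(C,*f(598.5,300),.219);print('tip',t,'cap',p)
h=plane(C,*f(595,158),.132);print('hub',h)
y=-1.674
d=t[:2]-p[:2];print(d@[np.cos(y),np.sin(y)],d@[-np.sin(y),np.cos(y)])
S=cal('scene');b=cv2.imread('pics/s16.png')
# scene check: tip & cap bottom
g=lambda x,y:((x+.5)/4.5-.5+255,(y+.5)/4.5-.5+117)
print(plane(S,*g(208,237),.148),plane(S,*g(202,177),.189),plane(S,*g(197,147),.219))
E
```

```text
tip [0.5965 0.0348 0.148 ] cap [0.5969 0.0337 0.219 ]
hub [0.5983 0.0346 0.132 ]
-0.0009998312263053693 -0.0005738793235551932
[0.5908 0.0295 0.148 ] [0.5983 0.0394 0.189 ] [0.5901 0.0355 0.219 ]
```

Emit:
{"method": "jog_arm", "body": {"motion": [[-1,-0.1,1,0,0],[-1,-0.1,2,0,0],[-1,-0.1,3,0,0],[-1,-0.1,3.5,0,0],[-1,-0.1,3.5,0,0]]}}

```text
clock: 19.85
eef_pos: [0.5938, 0.0359, 0.1355]
tcp_rot: [-1.573, -0.001, -1.675]
ft_force: [-0.7, -0.5, -0.8]
finger_gap: 0.363
```

Emit:
{"method": "jog_arm", "body": {"motion": [[-1,0,0.2,0,0],[-1,0,0.4,0,0],[-1,0,0.6,0,0],[-1,0,0.6,0,0]]}}

```text
clock: 20.25
eef_pos: [0.5944, 0.0362, 0.1307]
tcp_rot: [-1.571, -0.0, -1.674]
ft_force: [0.7, -0.2, -0.7]
finger_gap: 0.361
```

Emit:
{"method": "jog_arm", "body": {"motion": [[-1,0,0.2,0,0],[-1,0,0.4,0,0],[-1,0,0.6,0,0],[-1,0,0.6,0,0]]}}

```text
clock: 20.65
eef_pos: [0.5946, 0.0362, 0.1247]
tcp_rot: [-1.571, -0.0, -1.674]
ft_force: [0.5, -0.7, -0.8]
finger_gap: 0.363
```

Emit:
{"method": "jog_arm", "body": {"motion": [[-1,0,0.2,0,0],[-1,0,0.4,0,0],[-1,0,0.6,0,0],[-1,0,0.6,0,0]]}}

```text
clock: 21.05
eef_pos: [0.5953, 0.0361, 0.119]
tcp_rot: [-1.569, 0.0, -1.674]
ft_force: [3.5, -1.6, -1.4]
finger_gap: 0.362
```

Emit:
{"method": "jog_arm", "body": {"motion": [[-1,0,0.1,0,0],[-1,0,0.2,0,0],[-1,0,0.3,0,0],[-1,0,0.3,0,0]]}}

```text
clock: 21.45
eef_pos: [0.5952, 0.0361, 0.1162]
tcp_rot: [-1.569, 0.0, -1.674]
ft_force: [4.0, -1.9, 1.3]
finger_gap: 0.36
```

Slight lateral push in +x; ease that way and continue.

Emit:
{"method": "jog_arm", "body": {"motion": [[-1,0.03,0.1,0.1,0],[-1,0.03,0.15,0.1,0],[-1,0.03,0.2,0.1,0],[-1,0.03,0.2,0.1,0]]}}

```text
clock: 21.85
eef_pos: [0.5959, 0.0359, 0.1144]
tcp_rot: [-1.57, 0.0, -1.674]
ft_force: [3.7, -0.2, 6.4]
finger_gap: 0.361
```

Emit:
{"method": "jog_arm", "body": {"motion": [[-1,0,0.05,0,0],[-1,0,0.1,0,0],[-1,0,0.1,0,0]]}}

```text
clock: 22.15
eef_pos: [0.5962, 0.0358, 0.1142]
tcp_rot: [-1.568, 0.0, -1.674]
ft_force: [3.5, -0.6, 8.1]
finger_gap: 0.363
```

Emit:
{"method": "jog_arm", "body": {"motion": [[-0.2,0,0,0,0],[0.1,0,0,0,0],[0.5,0,0,0,0],[1,0,0,0,0],[1,0,0,0,0],[1,0,0,0,0],[1,0,0,0,0]]}}

```text
clock: 22.85
eef_pos: [0.5954, 0.0358, 0.1128]
tcp_rot: [-1.571, -0.0, -1.674]
ft_force: [-0.1, 0.0, -0.7]
finger_gap: 0.999
```

Emit:
{"method": "jog_arm", "body": {"motion": [[1,0,-2,0,0],[1,0,-5,0,0],[1,0,-9,0,0],[1,0,-12,0,0],[1,0,-12,-3,0],[1,0,-12,-5,0],[1,0,-12,-5,0]]}}

```text
clock: 23.55
eef_pos: [0.5443, 0.0412, 0.2343]
tcp_rot: [-1.569, 0.001, -1.674]
ft_force: [0.2, 0.0, 0.9]
finger_gap: 1.002
```

```bash
python3 - <<'E'
from h import *
np.set_printoptions(precision=4,suppress=True)
o=manip.get_obs();e=o['eef_pos'];print(o['clock'],e,o['tcp_rot'],o['ft_force'],o['finger_gap'])
C=cal('wrist');a=snap('wrist','w17.png');b=snap('scene','s17.png');np.savez('w17.npz',K=C[0],k=C[1],R=C[2],t=C[3])
p=proj(C,[[.5965,.035,.162]])[0];u,v=p.astype(int);print(p,u-60,v-60)
cv2.imwrite('pics/z9.png',cv2.resize(a[v-60:v+50,u-60:u+60,::-1],None,fx=5,fy=5,interpolation=cv2.INTER_CUBIC))
cv2.imwrite('pics/z10.png',cv2.resize(b[110:240,240:370,::-1],None,fx=4.5,fy=4.5,interpolation=cv2.INTER_CUBIC))
E
```

```text
23.55 [0.5443 0.0412 0.2343] [-1.5691  0.0012 -1.6737] [0.2266 0.0267 0.9059] 1.0018784066463666
[321.581  129.3817] 261 69
```

View pics/z9.png

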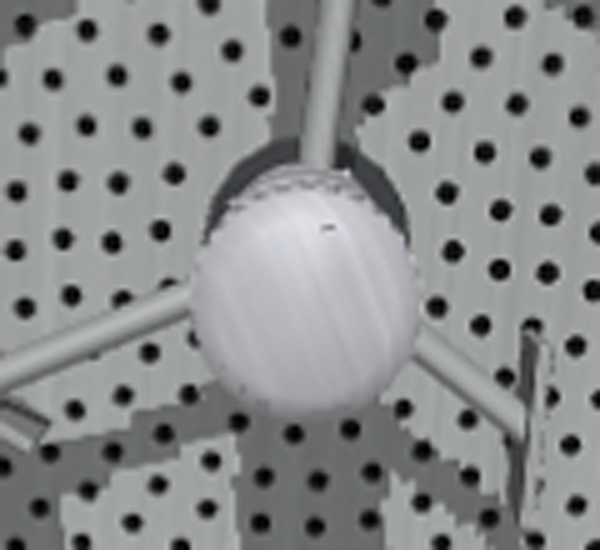

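View pics/z10.png

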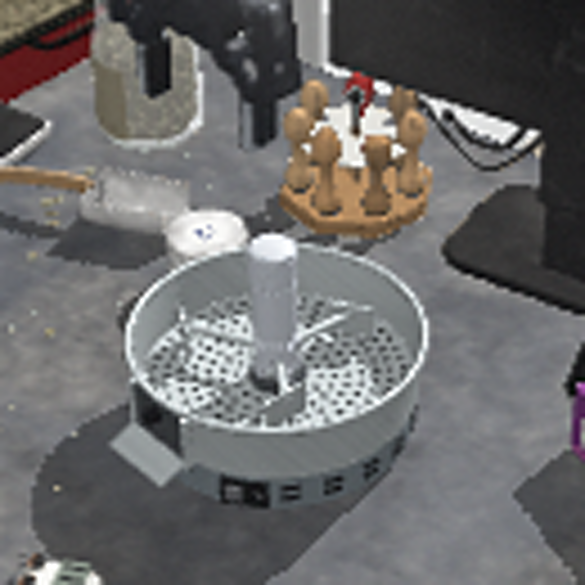

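```bash
python3 - <<'E'
from h import *
np.set_printoptions(precision=4,suppress=True)
C=load('w17.npz');g=lambda x,y:((x+.5)/5-.5+261,(y+.5)/5-.5+69)
for h in(.162,.170):print(plane(C,*g(305.5,298),h),np.linalg.norm(plane(C,*g(191,298),h)-plane(C,*g(420,298),h)))
S=cal('scene');q=proj(S,[[.597,.035,.162],[.597,.035,.170]]);print((q-[240,110])*4.5)
E
python3 -c "
from workcell import manip
o=manip.get_obs();print(o['clock'],o['joint_vel'],o['ft_force'])
manip.job_done()"
```

```text
[0.5973 0.0348 0.162 ] 0.03230656032581463
[0.5982 0.0347 0.17  ] 0.031276645018891346
[[272.7844 242.8038]
 [272.4051 233.1451]]
23.65 [-0.00578551  0.02571429  0.01038983  0.00179627  0.00235111 -0.00149983] [ 0.00940116 -0.12268563  0.17145058]
the job is handed in; nothing more can be done
```

I put the stirrer on the shaft and seated the cap on its hub, then handed the job in at about 23.7 s with the gripper open and clear. No verdict was reported; by my own checks both parts are home.

**Stirrer:**
- I measured the cross bar at about 16° in the world frame and pre-turned the stirrer 11.7° to match. The slot dropped over the bar on the way down, so no turning search was needed.
- Contact came at a tool height of 0.0913 m, against 0.0913 m expected. The wrist reading rose by about 10 N.
- A camera look after release put the hub top about 1 mm sideways from the shaft.

**Cap:**
- The first grasp closed on nothing, and the cap stayed standing where it was. The real fingertips sit about 30 mm higher than the reported tool point suggests.
- I regripped about 22 mm lower and lowered the cap until it touched at a tool height of 0.1142 m, against 0.114 m expected. The wrist reading rose by about 9 N.
- After release, the cap's top was within about 1 mm of the shaft axis.
- Its apparent diameter was 32.3 mm at the fully-on height. It would read 31.3 mm if the cap stood 8 mm high, and the true size is 33 mm.

**Disagreements and limits:**
- The fingertip offset above contradicts the stated tool frame.
- The scene camera put the shaft tip and cap up to about 8 mm away from the wrist camera's figures during placing. I relied on the wrist camera.
- I did not measure the bystanders at the end. I saw no contact with any of them, and those in the pictures looked undisturbed.

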